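Open the ratchet holder round the wipes box

ROBOT

A 7-joint arm with a two-finger parallel gripper is mounted at the origin on the work surface. World frame = base frame: x ahead of the robot, y to its left, z up, the work surface at z = 0. Lengths are in m, angles in rad, forces in N, time in s.
With the tool pointing down it reaches from about 0.4 to 0.9 m from the base axis. Payload 5.6 kg.
Tool frame: the origin (TCP) lies midway between the tips of the shut fingers; the grasp point (between the pads) lies 19 mm behind it; y points along the fingers, z is the direction in which the jaws open and shut, and the axes are right-handed (so a half turn about y gives the same grasp; the last joint's range is limited). The gripper opens to 92 mm and grips with 3 to 60 N. Pads are 20 mm wide; open, the fingers measure 128 mm over their backs; the gripper's body (75 mm by 189 mm) begins 69 mm behind the grasp point.
Start: joints at [-1.195, 0.468, -0.012, 1.603, 0.006, 1.071, -0.056], TCP at [0.264, 0.594, 0.215] pointing down, gripper open.
Joint ranges: [-2.53, 2.53], [-0.31, 2.02], [-1.57, 1.55], [0.28, 2.44], [-1.29, 4.43], [0.15, 1.84], [-2.92, 2.92]. Speed limits (rad/s): [2.57, 2.57, 3.14, 3.14, 3.14, 3.14, 3.14].

INTERFACE

Orientations are given as a 3x3 rotation matrix whose columns are the frame's x, y, z axes.
In Python, from station import env, effector, solver, viewer, workorder, search_frame, tip_of gives the robot as it stands. Calls block until the motion is done:
- env.reach(position, orientation): joint-space move of the TCP to a pose.
- env.movel(position, frame=None, rate=0.15): straight line of the TCP; frame=None keeps the orientation; rate is the mean speed in m/s.
- env.goto_joints(angles): joint-space move.
- effector.release() and effector.grasp(squeeze=None): open the fingers fully, or close them until they stop; squeeze is the grip in N (None keeps the last).
- env.pause(seconds).
- solver.inverse_kinematics(position, orientation): joint angles nearest the present ones, or None.
- env.sense(): the state.
- viewer.read_camera(name): name is "scene" or "top" or "wrist"; returns (picture, depth): 420x560x3 uint8, red, green, blue; 420x560 float32, m along the optical axis (not along the pixel's ray), 0 where there is no reading.
- viewer.camera_info(name): a dict with "intrinsics" (3x3 intrinsics, pixels), "eye" and "rotation" of the camera in the world; the wrist camera has in their place "T_tool_cam" (4x4, takes a point from camera to tool coordinates, whose origin is the TCP and whose axes are the tool frame's). Camera axes: x right, y up, looking along -z (the intrinsics and any distortion apply to the point x, -y, -z); pixel columns grow to the right and rows downward; lengths in m; the calibration is good to about 2 mm. The wrist camera is an equidistant fisheye: a pixel r from the principal point sees the ray r / f radians off the axis. A picture is of the moment at which its call begins: read the wrist's pose just before it. camera_info takes no time and is no camera call.
A pose or a line that the arm cannot do raises env.PlanningError and nothing moves.
- workorder.finish_job(): hands the job in, once; it reports no verdict.
Trained networks look in the newest picture that a camera, given by its name, has taken for a name from the list of things; names that differ only in an ending like _2 or _b are one class to them, and where a whole thing is asked for, a point or a joint stands for the part that bears it (a point fixed in the world has none). Each returns a list of dicts, best first, with "score" (0 to 1); they miss things now and then, are a little off and sometimes report something else, mostly with a low value. They report only what shows in the picture. A call takes as long as a camera call. They do not tell look-alikes from the thing itself.
- search_frame(camera, name): "at" ([x, y, z] in m, in world coordinates, good to about 4 mm: the middle of the surface that is visible of it).
- tip_of(camera, name): "at" ([x, y, z] in m, in world coordinates, good to about 4 mm: a listed point, or the origin of a listed thing).
The state is a dict: "t": time; "joint_positions": joint angles; "joint_velocities": joint speeds; "tau": joint torques, N m; "ee_pos": TCP position; "tcp_rot": TCP orientation; "wrist_force": force on the tool from outside, world axes, zero at the start; "moment": the same for the moment, N m; "gripper_width": finger opening in m.
Only numpy, scipy, OpenCV 4.12 (cv2) and the standard library are available. Lean on these libraries where they do the work, as an engineer would, in place of code of your own. Each camera call takes 0.05 s, during which the arm holds its last target.

TASK

Open the wipes-box holder on the changing table so that the box can be changed: with the fingertips press the release pad on top of the sliding jaw down and, keeping it down, push the jaw back along its bar until it is fully home against the end stop, without forcing the ratchet. Then let the pad spring up and move clear, leaving the wipes box and everything else where it stands.

Things in the scene. Friction and masses are not known exactly. Their poses are not given: they have to be found in the camera images.
- holder: adjustable box holder fixed to the flap, its place and heading vary: a toothed aluminium bar 374 mm long (14 wide, top 38 above the flap), a fixed grey cheek at its -y end, a grey end stop block (44 wide, 46 high) at its +y end. Origin on the flap under the bar, halfway along the jaw's travel; +y along the bar in the jaw's opening direction, +z up; cheeks and wipes box are on its -x side.
- jaw (a joint): place of the sliding jaw along the bar, m: 0 = most closed, 0.14 = home against the end stop; starts at 0.01 to 0.05. A grey carriage 68 mm long, 44 wide, astride the bar, with a cheek 150 wide, 60 high on its box side. The ratchet lets it click towards the box but blocks opening (after up to 6 mm of play) unless the release is held down; then it slides with about 2 N and stays where left.
- release (a joint): how far the release pad is pressed, in m: 0 = up (ratchet engaged), 0.010 = fully down. A spring brings it up again: 1.5 N to start, 4 N fully down. The ratchet is free from about 0.005 on and engages again as soon as the pad comes up.
- pad (a point): centre of the top face of the release pad, a flat ribbed grey thumb pad 40 mm across the bar and 39 mm along it on top of the sliding jaw; it stands 64 mm above the flap when up and 54 mm when fully down, and travels with the jaw. The bridge of the jaw on the closed side of the pad is 51 mm high.
- thumb_stop (a point): middle of the top edge, on the side facing the pad, of the upright thumb stop of the jaw: a wall 44 mm wide, 10 mm thick, its top 80 mm above the flap, 23 mm from the pad's centre towards holder +y. A fingertip on the pad pushes the jaw open against this wall.
- end_stop (a point): middle of the upper edge of the end stop block, on the face that the jaw comes to rest against, 46 mm above the flap.
- wipes_box: closed white plastic wipes box, 150 mm (across the bar) x 100 mm x 72 mm high, standing loose on the flap between the two cheeks; origin at the centre of its underside. It must stay.
- pump_bottle: closed white plastic pump bottle, 64 mm diameter, 157 mm high, near the far edge; origin at the centre of its underside.
- cream_jar: white cream jar with screw lid, 66 mm diameter, 46 mm high, near the far edge; origin at the centre of its underside.
- rinse_cup: grey plastic rinsing cup, 72 mm diameter, 75 mm high, near the far edge; origin at the centre of its underside.
- bath_toy: green silicone bath toy, a small whale about 100 mm long and 50 mm high, on the cheek side of the bar, beyond the reach of the opened jaw; origin at the underside of its body.
- comb: wooden comb 160 mm long, 38 mm wide, 6 mm thick, lying beside the bar on the side away from the wipes box; origin at its underside.
- rattle: orange plastic rattle 150 mm long with a ball of 48 mm and a ring end of 58 mm, lying beyond the end stop; origin at its underside.
There are look-alikes about, which are no part of the job. What is shaped like the wipes_box but purple or turquoise is not meant.

How it is judged:
By the outcome, as a careful person would: the job done as asked, in the order asked, and still so for the second after the job is handed in, with the robot touching nothing.
It also fails if it takes over 35 s, if anything falls off the work surface, if the arm or the gripper's body presses on something with over 40 N, if the wrist force passes 120 N, or if a joint passes its speed limit or range.

## Working session

There is one attempt and no reset: what is moved stays moved. The work goes in short steps, each a Python script; the robot and the scene stay as the last script left them, time stands still between calls to the robot, and variables do not carry over. Pictures are saved under pics/ and viewed, and the job is handed in when it is done.

```bash
mkdir -p pics; ls; python3 - <<'E'
from station import env, viewer, search_frame, tip_of
import cv2, numpy as np
for c in ["scene","top"]:
    p,d=viewer.read_camera(c); cv2.imwrite(f"pics/{c}0.png",p[:,:,::-1])
    np.save(f"pics/{c}0.npy",d)
    for n in ["pad","thumb_stop","end_stop","holder","wipes_box"]:
        r=tip_of(c,n); print(c,n,[(np.round(x["at"],3),round(x["score"],2)) for x in r])
print(env.sense())
i=viewer.camera_info("top");print(i)
E
```

```text
pics
scene pad [(array([ 0.584, -0.15 ,  0.07 ]), 0.62)]
scene thumb_stop [(array([ 0.576, -0.128,  0.079]), 0.62)]
scene end_stop [(array([0.572, 0.006, 0.049]), 0.6)]
scene holder [(array([ 0.58 , -0.097, -0.002]), 0.76), (array([0.573, 0.006, 0.051]), 0.35)]
scene wipes_box [(array([ 0.474, -0.264, -0.001]), 0.78), (array([0.537, 0.264, 0.001]), 0.76), (array([ 0.259, -0.3  ,  0.002]), 0.7), (array([ 0.329,  0.155, -0.001]), 0.63), (array([ 0.771, -0.361, -0.003]), 0.57), (array([ 0.56 ,  0.121, -0.002]), 0.46), (array([0.756, 0.174, 0.001]), 0.41)]
top pad [(array([ 0.643, -0.094,  0.003]), 0.67), (array([ 0.582, -0.149,  0.063]), 0.52)]
top thumb_stop [(array([ 0.58 , -0.129,  0.081]), 0.66)]
top end_stop [(array([ 0.584, -0.151,  0.064]), 0.49)]
top holder [(array([ 0.573, -0.096,  0.001]), 0.84)]
top wipes_box [(array([ 0.468, -0.263,  0.001]), 0.86), (array([0.333, 0.154, 0.001]), 0.75), (array([ 0.253, -0.294,  0.002]), 0.71), (array([ 0.772, -0.36 , -0.001]), 0.59)]
{'t': 0.6, 'joint_positions': array([-1.19504171,  0.46744348, -0.01159173,  1.60268853,  0.00602605,
       
[... 383 characters left out ...]
-01,  9.02732630e-05,  4.06705096e-01],
       [-4.06705101e-01,  4.86127560e-05,  9.13559499e-01],
       [ 6.26989413e-05, -9.99999995e-01,  8.11252415e-05]]), 'wrist_force': array([-0.46906313, -0.70632379,  0.27336265]), 'moment': array([-0.0523367 ,  0.07938552, -0.04549747]), 'gripper_width': 0.09222185650393289}
{'intrinsics': array([[470.98214575,   0.        , 275.78425744],
       [  0.        , 470.98214575, 206.47649349],
       [  0.        ,   0.        ,   1.        ]]), 'eye': array([0.29702704, 0.01479564, 1.40113987]), 'rotation': array([[ 0.02510586,  0.98591611, -0.16534547],
       [-0.99966609,  0.02577156,  0.00188168],
       [ 0.00611639,  0.16524302,  0.98623391]])}
```

View pics/scene0.png

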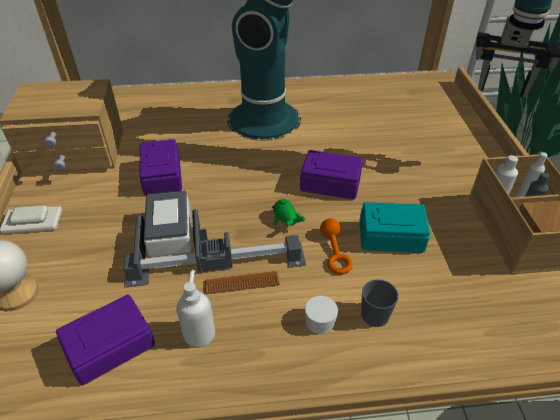

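View pics/top0.png

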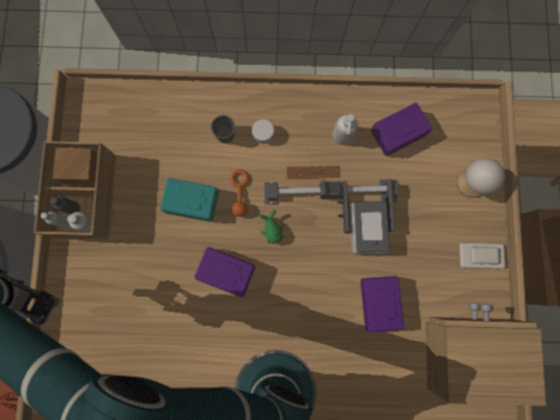

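The white-grey box at top (370,225) between the two cheeks is the wipes box. The purple boxes at (225,271), (402,128), (382,303) and the turquoise one at (190,199) are look-alikes. There is a single holder, with its bar running from (272,192) at the end stop to (390,188). Next I'll measure it from depth and enlarge it.

```bash
cat > h.py <<'E'
import numpy as np, cv2
from station import viewer
def cloud(c,d):
    i=viewer.camera_info(c);K=i["intrinsics"]
    v,u=np.mgrid[:d.shape[0],:d.shape[1]]
    P=np.stack([(u-K[0,2])/K[0,0]*d,-(v-K[1,2])/K[1,1]*d,-d],-1)
    W=P@np.array(i["rotation"]).T+i["eye"]; W[d<=0]=np.nan
    return W
E
python3 - <<'E'
from h import *
for c,(r0,r1,c0,c1) in {"top":(160,260,250,410),"scene":(180,290,110,310)}.items():
    d=np.load(f"pics/{c}0.npy");W=cloud(c,d)
    im=cv2.imread(f"pics/{c}0.png")[r0:r1,c0:c1]
    cv2.imwrite(f"pics/{c}crop.png",cv2.resize(im,None,fx=4,fy=4,interpolation=cv2.INTER_CUBIC))
    Q=W.reshape(-1,3);Q=Q[np.isfinite(Q).all(1)]
    print(c,"table z",np.median(Q[(Q[:,0]>.4)&(Q[:,0]<.8)&(abs(Q[:,1])<.3)][:,2]))
    # bar between jaw and stop
    b=Q[(Q[:,0]>.54)&(Q[:,0]<.61)&(Q[:,1]>-.10)&(Q[:,1]<-.01)&(Q[:,2]>.032)&(Q[:,2]<.044)]
    print("bar",len(b),np.polyfit(b[:,1],b[:,0],1))
    b=Q[(Q[:,0]>.54)&(Q[:,0]<.61)&(Q[:,1]>-.33)&(Q[:,1]<-.21)&(Q[:,2]>.032)&(Q[:,2]<.044)]
    print("barclosed",len(b),b.mean(0) if len(b) else 0)
    for n,zl,zh,yl,yh in [("stopwall",.073,.09,-.2,-.08),("pad",.058,.07,-.2,-.08),("endstop",.041,.052,-.03,.05),("bridge",.046,.055,-.22,-.1)]:
        b=Q[(Q[:,0]>.54)&(Q[:,0]<.62)&(Q[:,1]>yl)&(Q[:,1]<yh)&(Q[:,2]>zl)&(Q[:,2]<zh)]
        if len(b): print(n,len(b),b.mean(0).round(4),b.min(0).round(4),b.max(0).round(4))
E
```

```text
top table z 0.002049596420389488
bar 157 [-0.03284287  0.5746006 ]
barclosed 186 [ 0.58628512 -0.26786642  0.03786617]
stopwall 52 [ 0.5802 -0.1208  0.0796] [ 0.5585 -0.1247  0.0732] [ 0.5997 -0.1156  0.0871]
pad 243 [ 0.5782 -0.1566  0.0638] [ 0.5402 -0.1962  0.0582] [ 0.6027 -0.1145  0.0699]
endstop 157 [0.5722 0.0229 0.0458] [ 0.5499 -0.0285  0.041 ] [0.5946 0.0397 0.0519]
bridge 91 [ 0.5777 -0.1687  0.0508] [ 0.5416 -0.2123  0.0461] [ 0.6052 -0.1153  0.055 ]
scene table z -2.5599904356132797e-05
bar 245 [-0.05590965  0.57491659]
barclosed 494 [ 0.57366594 -0.26563925  0.0370079 ]
stopwall 73 [ 0.5824 -0.1221  0.0778] [ 0.5577 -0.1275  0.0739] [ 0.6029 -0.117   0.0814]
pad 336 [ 0.5833 -0.1527  0.0619] [ 0.5408 -0.1972  0.058 ] [ 0.6048 -0.1159  0.07  ]
endstop 193 [0.5747 0.024  0.0442] [0.5519 0.0087 0.041 ] [0.5972 0.0388 0.0476]
bridge 161 [ 0.5826 -0.1767  0.05  ] [ 0.5402 -0.22    0.046 ] [ 0.6087 -0.1169  0.0548]
```

```bash
ls pics
```

```text
scene0.npy
scene0.png
scenecrop.png
top0.npy
top0.png
topcrop.png
```

View pics/topcrop.png

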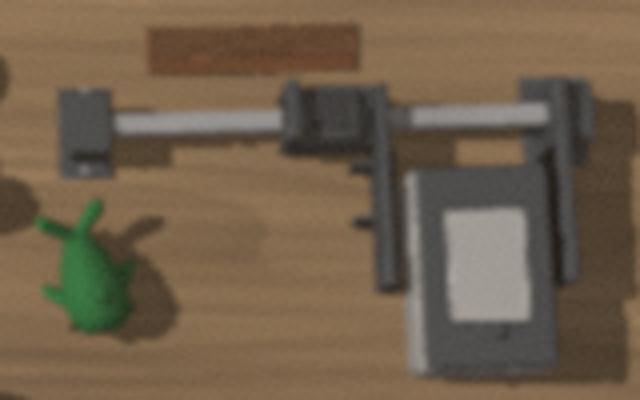

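View pics/scenecrop.png

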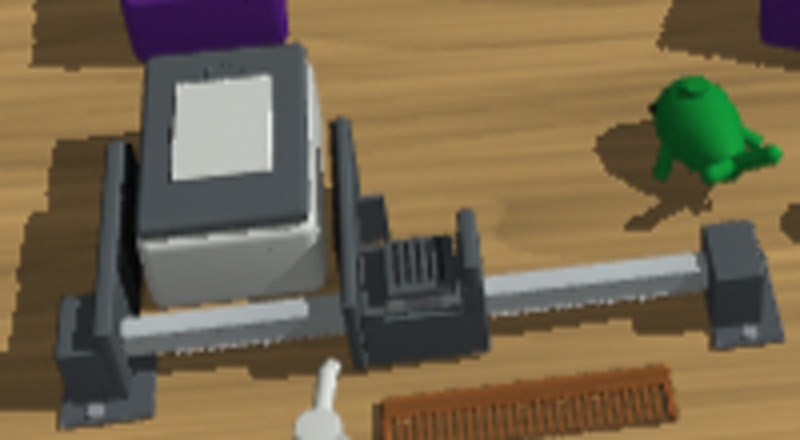

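```bash
python3 - <<'E'
from h import *
from station import solver
for c in ["top","scene"]:
    Q=cloud(c,np.load(f"pics/{c}0.npy")).reshape(-1,3);Q=Q[np.isfinite(Q).all(1)]
    b=Q[(Q[:,0]>.62)&(Q[:,0]<.85)&(Q[:,1]>-.25)&(Q[:,1]<-.08)&(Q[:,2]>.03)]
    print(c,"bottle",len(b),b.min(0).round(3),b.max(0).round(3))
    b=Q[(Q[:,0]>.36)&(Q[:,0]<.7)&(Q[:,1]>-.3)&(Q[:,1]<.1)&(Q[:,2]>.09)]
    print("high",len(b))
a=np.array([-0.047,1,0]);a/=np.linalg.norm(a)
s=np.array([0,0,-1.])
for z in [np.cross([0,0,1.],a),-np.cross([0,0,1.],a),a,-a]:
    R=np.stack([np.cross(s,z),s,z],1)
    for y,zz in [(-.16,.2),(-.16,.054),(0,.054)]:
        print(z.round(2),solver.inverse_kinematics([0.58,y,zz],R))
E
```

```text
top bottle 522 [ 0.717 -0.217  0.031] [ 0.787 -0.154  0.163]
high 0
scene bottle 1608 [ 0.718 -0.219  0.03 ] [ 0.795 -0.155  0.159]
high 0
[-1.   -0.05  0.  ] [-0.65212576  0.78848184  1.34746738  1.7937066  -0.81433565  1.25661292
 -2.17118395]
[-1.   -0.05  0.  ] [-0.61816183  1.10361074  1.33307944  1.88495998 -1.17423361  1.22479957
 -1.95483437]
[-1.   -0.05  0.  ] [-0.91098881  1.07913221  1.33395067  1.93917583 -1.16720953  1.19934257
 -2.2029674 ]
[ 1.    0.05 -0.  ] [-0.36087171  0.47926304  0.77171086  1.77897416 -0.38225476  1.03938152
  0.59927875]
[ 1.    0.05 -0.  ] [-0.20430786  0.64711639  0.56322433  1.86164653 -0.48010718  0.77109933
  0.66674248]
[ 1.    0.05 -0.  ] [-0.4290527   0.60032917  0.48721672  1.91237145 -0.40894283  0.72764391
  0.34303722]
[-0.05  1.    0.  ] [-0.26141976  0.44540065  0.62795394  1.77302736 -0.30145192  1.02067891
  2.09747384]
[-0.05  1.    0.  ] [-0.0382028   0.60469108  0.33398371  1.85047882 -0.28233328  0.7327686
  2.06999226]
[-0.05  1.    0.  ] [-0.18069936  0.56173441  0.15889441  1.89552819 -0.13209848  0.69432862
  1.67361822]
[ 0.05 -1.   -0.  ] [-0.45724485  0.52920585  0.92240231  1.78433373 -0.47680262  1.06913109
 -0.88718425]
[ 0.05 -1.   -0.  ] [-0.28587539  0.68146392  0.68157894  1.86682342 -0.58425729  0.80310055
 -0.81695319]
[ 0.05 -1.   -0.  ] [-0.51555787  0.62866825  0.60689183  1.91787849 -0.51236978  0.75339519
 -1.138401  ]
```

Only one holder and jaw. The pad is in the scene crop at (410,265), with the thumb stop just right of it. The bottle (x ≥ 0.717) clears the gripper body. I'll shut the fingers and move above the pad.

```bash
cat >> h.py <<'E'
from station import env, effector, solver, search_frame, tip_of
a=np.array([-0.047,1,0]);a/=np.linalg.norm(a)
_s=np.array([0,0,-1.]);_z=-np.cross([0,0,1.],a)
R=np.stack([np.cross(_s,_z),_s,_z],1)
def st(m=""):
    s=env.sense();print(m,"t",round(s["t"],2),"p",s["ee_pos"].round(4),"F",s["wrist_force"].round(2),"M",s["moment"].round(2),"w",round(s["gripper_width"],4));return s
E
python3 - <<'E'
from h import *
effector.grasp(10); st()
env.reach([0.582,-0.149,0.16],R); st("above")
s=env.sense()
p,d=viewer.read_camera("wrist"); cv2.imwrite("pics/w1.png",p[:,:,::-1])
for n in ["pad","thumb_stop"]:
    for x in tip_of("wrist",n): print(n,np.round(x["at"],4),x["score"])
st("end")
E
```

```text
t 1.94 p [0.2644 0.5938 0.2146] F [ 0.56 -0.74 -0.34] M [-0.03  0.01 -0.05] w 0.0002
above t 4.79 p [ 0.5824 -0.1478  0.1599] F [-0.97 -0.19 -0.03] M [-0.05  0.11 -0.06] w 0.0007
pad [ 0.581  -0.1527  0.0673] 0.59
thumb_stop [ 0.5809 -0.1311  0.0843] 0.71
end t 4.94 p [ 0.5822 -0.1483  0.16  ] F [-0.18 -0.13  0.85] M [-0.08  0.07  0.01] w 0.0005
```

View pics/w1.png

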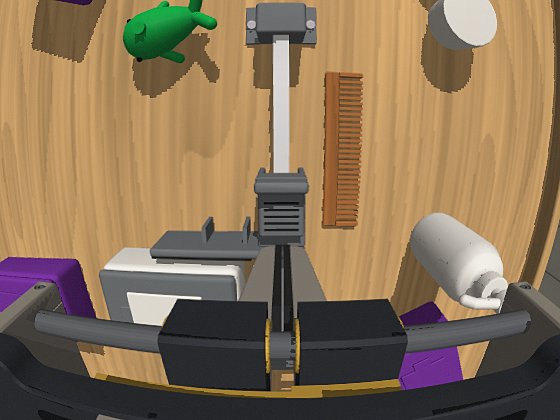

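The wrist view shows the bar running vertically at column 281, the pad at (282,218), the wall at (281,183) and the end stop at (281,22). Heading and centring agree. Pressing now.

```bash
python3 - <<'E'
from h import *
x=0.5815
env.movel([x,-0.150,0.075],R,rate=0.1); st("over")
env.pause(.2); f0=np.mean([env.sense()["wrist_force"] for _ in range(5)],0); print(f0)
for z in [.066,.062,.059,.057,.055,.0535,.052,.0505]:
    env.movel([x,-0.150,z],R,rate=0.05); s=st(z)
    if s["wrist_force"][2]>9: break
p,d=viewer.read_camera("wrist"); cv2.imwrite("pics/w2.png",p[:,:,::-1])
p,d=viewer.read_camera("scene"); cv2.imwrite("pics/s2.png",cv2.resize(p[170:300,100:320,::-1],None,fx=3.5,fy=3.5))
E
```

```text
over t 5.94 p [ 0.582  -0.1502  0.0756] F [ 1.05 -0.38  0.35] M [-0.03  0.06 -0.01] w 0.0002
[-1.10435432  0.06539547  0.40055764]
0.066 t 6.47 p [ 0.5811 -0.1499  0.0655] F [ 0.05 -0.04 -0.47] M [-0.08  0.06  0.02] w 0.0003
0.062 t 6.72 p [ 0.5818 -0.1501  0.0621] F [0.38 0.15 1.43] M [-0.03  0.03 -0.05] w 0.0002
0.059 t 6.97 p [ 0.5818 -0.1501  0.0591] F [-0.89 -0.62  2.25] M [-0.13 -0.   -0.01] w 0.0007
0.057 t 7.22 p [ 0.5818 -0.1502  0.0571] F [0.91 0.2  3.66] M [-0.11 -0.09 -0.07] w 0.0002
0.055 t 7.47 p [ 0.5818 -0.1501  0.0551] F [ 1.19 -0.48  2.84] M [-0.15 -0.13 -0.  ] w 0.0003
0.0535 t 7.72 p [ 0.5819 -0.1502  0.0543] F [-1.16 -0.2   9.52] M [-0.02  0.23 -0.01] w 0.0006
```

Pad bottomed out at z≈0.054 with about 9 N, after the expected 1.5–4 N spring. Pushing now, with a force check at each step.

```bash
python3 - <<'E'
from h import *
p0=np.array([0.5815,-0.150,0.0535]); 
def go(u,rate=.06): env.movel(list(p0+a*u),R,rate=rate)
u=0
while u<0.145:
    u+= .004 if u<.02 else (.01 if u<.115 else .0025)
    go(u); s=st(f"{u:.4f}")
    fy=s["wrist_force"][1]
    if fy<-8: 
        print("stop"); break
    if s["wrist_force"][2]<2.: print("low press")
p,d=viewer.read_camera("wrist"); cv2.imwrite("pics/w3.png",p[:,:,::-1])
p,d=viewer.read_camera("scene"); np.save("pics/s3.npy",d); cv2.imwrite("pics/s3.png",cv2.resize(p[170:300,100:320,::-1],None,fx=3.5,fy=3.5))
E
```

```text
0.0040 t 8.07 p [ 0.5817 -0.1465  0.0543] F [-0.72 -0.4   9.  ] M [-0.19  0.24 -0.05] w 0.0008
0.0080 t 8.32 p [ 0.5815 -0.1426  0.0544] F [-1.99 -1.3   9.33] M [-0.22  0.2  -0.03] w 0.0005
0.0120 t 8.57 p [ 0.5813 -0.1386  0.0544] F [-1.01 -1.02  9.8 ] M [-0.25  0.25  0.05] w 0.0007
0.0160 t 8.82 p [ 0.5811 -0.1346  0.0544] F [-0.77 -0.84  8.76] M [-0.2   0.25  0.02] w 0.0005
0.0200 t 9.07 p [ 0.5809 -0.1306  0.0544] F [-1.37 -0.83  8.88] M [-0.22  0.27 -0.03] w 0.0004
0.0300 t 9.39 p [ 0.5803 -0.1199  0.0543] F [-0.33  1.77 10.7 ] M [ 0.01  0.35 -0.03] w 0.0005
0.0400 t 9.71 p [ 0.5798 -0.1099  0.0544] F [-0.71  0.28 10.54] M [ 0.13  0.4  -0.07] w 0.0003
0.0500 t 10.03 p [ 0.5793 -0.0998  0.0543] F [-1.52  0.44  9.78] M [0.06 0.42 0.05] w 0.0007
0.0600 t 10.34 p [ 0.5788 -0.0898  0.0543] F [-1.22  0.5  10.77] M [ 0.06  0.4  -0.03] w 0.0006
0.0700 t 10.66 p [ 0.5783 -0.0798  0.0543] F [-1.95  0.64 10.84] M [ 0.05  0.51 -0.03] w 0.0004
0.0800 t 10.97 p [ 0.5778 -0.0698  0.0543] F [-1.68  1.2  10.49] M [ 0.05  0.46 -0.04] w 0.0004
0.0900 t 11.29 p [ 0.5773 -0.0598  0.0543] F [-2.43  0
[... 402 characters left out ...]
8  0.5  -0.07] w 0.0005
0.1250 t 12.74 p [ 0.5756 -0.0258  0.0543] F [-1.47 -0.57 11.71] M [-0.33  0.58 -0.  ] w 0.0006
0.1275 t 12.99 p [ 0.5755 -0.0244  0.0543] F [-1.89 -2.48  9.06] M [-0.84  0.54 -0.02] w 0.0007
0.1300 t 13.24 p [ 0.5756 -0.0229  0.0543] F [-1.41 -5.22  8.59] M [-1.23  0.38  0.04] w 0.0006
0.1325 t 13.49 p [ 0.5757 -0.0206  0.0543] F [-0.42 -4.77  8.51] M [-1.37  0.22 -0.04] w 0.0008
0.1350 t 13.74 p [ 0.5757 -0.018   0.0543] F [ 0.05 -4.77  8.67] M [-1.37  0.12  0.03] w 0.0006
0.1375 t 13.99 p [ 0.5756 -0.0155  0.0543] F [-0.4  -5.96  8.78] M [-1.37  0.09 -0.04] w 0.0009
0.1400 t 14.24 p [ 0.5756 -0.0149  0.0543] F [ 0.08 -8.52  7.31] M [-2.14  0.08 -0.04] w 0.0007
stop
```

```bash
python3 - <<'E'
from h import *
a0=cv2.imread("pics/w3.png"); b=cv2.imread("pics/s3.png")
print(a0.shape,b.shape)
cv2.imwrite("pics/w3c.png",cv2.resize(a0[120:330,180:400],None,fx=2.7,fy=2.7))
E
```

```text
(420, 560, 3) (455, 770, 3)
```

View pics/w3c.png

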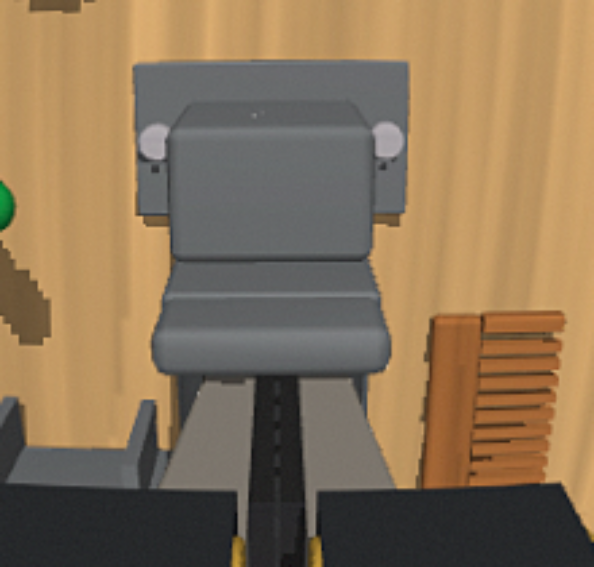

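View pics/s3.png

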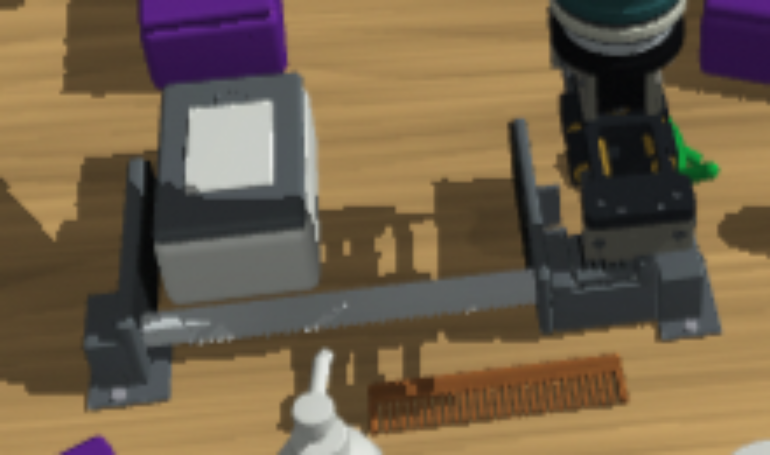

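The wrist crop shows no visible gap between carriage and stop (around (272,260)). I'll confirm hard contact with a bit more push, keeping the pad down.

```bash
python3 - <<'E'
from h import *
p0=np.array([0.5815,-0.150,0.0535])
for u in [.142,.144,.146]:
    env.movel(list(p0+a*u),R,rate=.06); s=st(u)
    if s["wrist_force"][1]<-15: break
env.pause(.3); s=st("hold")
E
```

```text
0.142 t 14.59 p [ 0.5756 -0.0148  0.0544] F [  0.63 -11.88   6.63] M [-2.95 -0.    0.02] w 0.0002
0.144 t 14.84 p [ 0.5755 -0.0147  0.0544] F [  0.28 -15.89   5.78] M [-3.79 -0.06 -0.05] w 0.0005
hold t 15.14 p [ 0.5756 -0.0147  0.0544] F [ -0.   -15.7    6.64] M [-3.76 -0.04 -0.06] w 0.0003
```

Hard stop: there was no further motion as force rose to 16 N, and the position matches the measured end stop. I'll ease the push without drawing back (friction could drag the jaw), lift straight off the pad, then clear the wall.

```bash
python3 - <<'E'
from h import *
p0=np.array([0.5815,-0.150,0.0535])
def g(u,z,r=.05):
    q=p0+a*u; q[2]=z; env.movel(list(q),R,rate=r); st((u,z))
g(.1395,.0535); g(.1385,.058); g(.138,.063); g(.138,.070)
g(.130,.072); g(.130,.20,.15)
q=p0+a*.10-np.array([.12,0,0]); 
env.movel([0.42,0.15,0.25],R,rate=.2); st()
for c in ["scene","top"]:
    p,d=viewer.read_camera(c); np.save(f"pics/{c}4.npy",d); cv2.imwrite(f"pics/{c}4.png",p[:,:,::-1])
    for n in ["pad","thumb_stop","end_stop","wipes_box"]:
        print(c,n,[(np.round(x["at"],3),round(x["score"],2)) for x in tip_of(c,n)][:3])
    Q=cloud(c,d).reshape(-1,3);Q=Q[np.isfinite(Q).all(1)]
    for n,zl,zh,yl,yh in [("wall",.073,.09,-.06,.03),("pad",.058,.07,-.06,-.01)]:
        b=Q[(Q[:,0]>.55)&(Q[:,0]<.62)&(Q[:,1]>yl)&(Q[:,1]<yh)&(Q[:,2]>zl)&(Q[:,2]<zh)]
        if len(b): print(n,len(b),b.mean(0).round(4),b.min(0).round(4),b.max(0).round(4))
st()
E
```

```text
(0.1395, 0.0535) t 15.39 p [ 0.5756 -0.0149  0.0543] F [-0.34 -7.07  7.82] M [-1.84  0.12 -0.  ] w 0.0004
(0.1385, 0.058) t 15.64 p [ 0.5752 -0.0149  0.0584] F [-0.64 -5.63  5.88] M [-1.51  0.02 -0.  ] w 0.0004
(0.138, 0.063) t 15.89 p [ 0.5749 -0.0135  0.0632] F [-0.69 -4.6   6.84] M [-1.15  0.28 -0.01] w 0.0005
(0.138, 0.07) t 16.18 p [ 0.5742 -0.013   0.07  ] F [-1.37 -5.35  3.13] M [-1.24  0.5   0.05] w 0.0004
(0.13, 0.072) t 16.5 p [ 0.5754 -0.0195  0.072 ] F [ 0.11 -0.85 -0.13] M [-0.03  0.08 -0.  ] w 0.0003
(0.13, 0.2) t 17.5 p [ 0.5747 -0.0199  0.1992] F [-0.45  0.69 -0.25] M [-0.06  0.03  0.01] w 0.0004
 t 18.82 p [0.4203 0.1494 0.2498] F [0.16 0.41 0.58] M [-0.09  0.07 -0.02] w 0.0004
scene pad [(array([ 0.577, -0.027,  0.07 ]), 0.86), (array([0.573, 0.008, 0.049]), 0.29), (array([ 0.472, -0.264, -0.002]), 0.17)]
scene thumb_stop [(array([ 0.572, -0.003,  0.079]), 0.61)]
scene end_stop [(array([0.574, 0.007, 0.049]), 0.95)]
scene wipes_box [(array([ 0.329,  0.157, -0.004]), 0.88), (array([ 0.77 , -0.362,  0.001]), 0.8), (array([ 0.474, -0.262, -0.001]), 0.79)]
wall 70 [0.5767 0.0028 0.0778] [ 0.5522 -0.0024  0.074 ] [0.5978 0.0085 0.0819]
pad 218 [ 0.5776 -0.0273  0.0622] [ 0.5552 -0.06    0.0583] [ 0.5986 -0.01    0.0659]
top pad [(array([ 0.576, -0.024,  0.064]), 0.49)]
top thumb_stop [(array([ 0.573, -0.006,  0.083]), 0.85), (array([0.755, 0.174, 0.   ]), 0.72)]
top end_stop [(array([0.572, 0.007, 0.046]), 0.69)]
top wipes_box [(array([ 0.773, -0.363, -0.001]), 0.95), (array([ 0.468, -0.264, -0.002]), 0.92), (array([ 0.54 ,  0.264, -0.002]), 0.75)]
wall 51 [0.5713 0.0037 0.0798] [ 0.5514 -0.0017  0.0739] [0.5932 0.0078 0.0857]
pad 168 [ 0.5747 -0.0287  0.0637] [ 0.5551 -0.0598  0.0582] [ 0.5963 -0.0101  0.0692]
 t 19.32 p [0.4201 0.1499 0.25  ] F [ 0.07  0.32 -0.12] M [-0.07  0.04  0.  ] w 0.0006
```

```bash
python3 - <<'E'
from h import *
a0=cv2.imread("pics/scene4.png")
cv2.imwrite("pics/s4c.png",cv2.resize(a0[200:290,180:320],None,fx=5,fy=5,interpolation=cv2.INTER_CUBIC))
E
```

```text
(no output)
```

View pics/s4c.png

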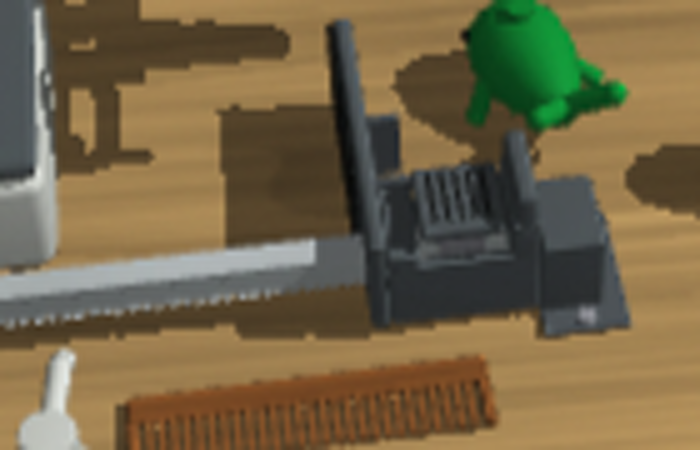

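View pics/scene4.png

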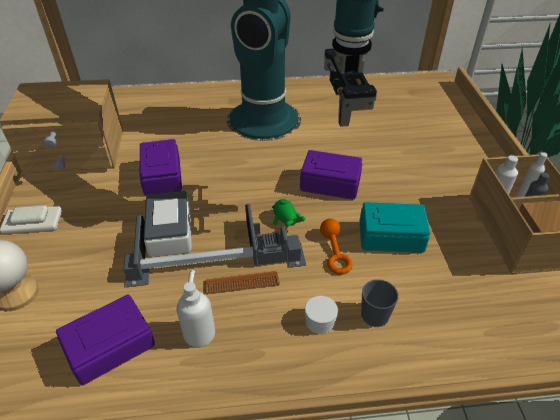

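The crop shows the carriage flush against the end stop (540,250) with the pad up (455,200). In the full view the box, bottle, comb, toy and rattle are where they were, and the arm is clear. Handing in.

```bash
python3 - <<'E'
from h import *
from station import workorder
print(workorder.finish_job()); 
E
```

```text
the job is handed in; nothing more can be done
None
```

The holder is open: the jaw is fully home against the end stop, the pad is up again, and the job is handed in at about 19 s.

- **Press and push:** With the fingers shut, I pressed the pad to the bottom (about 9 N, tip at z ≈ 54 mm). I kept it down while the jaw slid about 124 mm, with no ratchet blocking on the way. For most of the way it was friction on the pad that carried the jaw; the tip only bore on the thumb stop towards the end.
- **Home check:** At the end stop the push force rose to 16 N with almost no further motion (0.2 mm). I eased off, lifted straight up so as not to drag the jaw back, and moved clear.
- **Last checks:** The images show the carriage flush with the end stop and the pad up at about 63 mm. The pad is 31–34 mm from the stop, which fits the jaw being home. The wipes box was found within about 2 mm of its starting place. I checked the other things only by eye, and they look unmoved.
- **Disagreements:** The networks gave some false hits: an early top-view pad report on the table, and purple and turquoise boxes reported as wipes boxes. I discarded those against the pictures and depth. The scene camera put the pad at 70 mm against 63 mm from depth, so I went by depth.

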